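Shift a gear selector on the test bench into third

ROBOT

A 7-joint arm with a two-finger parallel gripper is mounted at the origin on the work surface. World frame = base frame: x ahead of the robot, y to its left, z up, the work surface at z = 0. Lengths are in m, angles in rad, forces in N, time in s.
With the tool pointing down it reaches from about 0.4 to 0.85 m from the base axis. Payload 4.5 kg.
Tool frame: the origin (TCP) lies at the very end of the fingers, on their centre line; the grasp point (between the pads) lies 19 mm behind it; z points along the fingers, y is the line along which they close (so a half turn about z gives the same grasp; the last joint's range is limited). The gripper opens to 88 mm and grips with 3 to 60 N. Pads are 18 mm wide; open, the fingers measure 123 mm over their backs; the gripper's body (75 mm by 187 mm) begins 45 mm behind the grasp point.
Start: joints at [1.329, 0.689, -0.195, 1.565, 0.157, 0.902, -0.215], TCP at [0.17, -0.601, 0.239] pointing down, gripper open.
Joint ranges: [-3.01, 3.01], [-0.46, 2.08], [-1.47, 1.51], [0.13, 2.56], [-1, 4.14], [0.04, 2.09], [-2.66, 2.66]. Speed limits (rad/s): [2.57, 2.57, 3.14, 3.14, 3.14, 3.14, 3.14].

INTERFACE

Orientations are given as a unit quaternion [x, y, z, w].
In Python, from plant import r, eyes, nets gives the robot as it stands.
- The arm moves only by the shell command python3 -m pendant 'ROWS' [FORCE]. ROWS is JSON, a list of rows, each an object of numbers: "claw": the opening, from 0 (shut) to 1 (fully open); "dx", "dy", "dz": the shift along the world's x, y, z in mm; "twist": the turn about the world's z in rad. In form: [{"claw": .., "dx": .., "dy": .., "dz": .., "twist": ..}, ...]. A call has 1 to 8 rows; each row is the pose to reach, as a shift and turn from the pose commanded when the call began; what a row does not reach only later rows make up. A row lasts 1/10 s, in which the tool goes at most 50 mm and 8.59 degrees, less where a joint would pass 70% of its speed; a pose out of reach is approached as far as the arm can. A call with a gripper value outside its range is refused whole. The fingers move at their own pace and stop on an object; FORCE is the grip in N (left out, the last holds). Time passes only in rows, so rows that repeat a pose let the fingers close. It gives the time, the measured TCP pose, the force, the opening and the grip force at its end, in the units of the state.
- r.get_state(): the state, without advancing time (a new reading comes with each control period).
- eyes.snapshot(name): name is "scene" or "side" or "wrist"; returns (picture, depth): 480x640x3 uint8, blue, green, red; 480x640 float32, m along the optical axis (not along the pixel's ray), 0 where there is no reading.
- eyes.camera_info(name): a dict with "K" (3x3 intrinsics, pixels), "world_to_cam" (4x4, takes a point from world to camera coordinates); the wrist camera has in their place "T_tool_cam" (4x4, takes a point from camera to tool coordinates, whose origin is the TCP and whose axes are the flange's). Camera axes: x right, y down, z forward; pixel columns grow to the right and rows downward; lengths in m; the calibration is good to about 2 mm. A picture is of the moment at which its call begins: read the wrist's pose just before it. camera_info takes no time and is no camera call.
- r.finish_job(): hands the job in; it is judged then, once.
Trained networks look in the newest picture that a camera, given by its name, has taken for a name from the list of things; names that differ only in an ending like _2 or _b are one class to them, and where a whole thing is asked for, a point or a joint stands for the part that bears it (a point fixed in the world has none). Each returns a list of dicts, best first, with "confidence" (0 to 1); they miss things now and then, are a little off and sometimes report something else, mostly with a low value. They report only what shows in the picture. A call takes as long as a camera call.
- nets.spot_in(camera, query): "box" ([left, top, width, height] as shares, 0 to 1, of the picture: columns of its width, rows of its height, round what is visible of it).
- nets.place_of(camera, query): "position" ([column, row] as shares, 0 to 1, of the picture: columns of its width, rows of its height: a listed point, or the origin of a listed thing).
The state is a dict: "clock": time; "q": joint angles; "qd": joint speeds; "joint_torque": joint torques, N m; "tool_pos": TCP position; "eef_rot": TCP orientation; "contact_force": force on the tool from outside, world axes, zero at the start; "moment": the same for the moment, N m; "opening": opening from 0.0 (shut) to 1.0 (fully open); "finger_force": force on a finger pad.
Only numpy, scipy, OpenCV 4.12 (cv2) and the standard library are available. Lean on these libraries where they do the work, as an engineer would, in place of code of your own. Each camera call takes 0.05 s, during which the arm holds its last target. There are 200 camera calls.

TASK

The gear selector on the electronics bench is standing in neutral, over on its left side, and the next sensor check needs it in third. With the fingers shut, push the orange lever knob with the outside of the fingertips across the gate to the right, then forward (away from the robot) all the way into the third slot, the front right one marked with three dots; never put it into one of the other slots, take the lever between the fingers or force it hard. Leave the lever there by itself, and leave the spare knob, jar, solder spool and screwdriver where they are.

Things in the scene. Friction and masses are not known exactly. Their poses are not given: they have to be found in the camera images.
- selector: The fixed selector unit: dark housing 140 (x) by 120 mm (y) on a steel base plate 200 by 160 by 12 mm, closed by a steel gate plate, upper face 112 mm above the bench. Origin: on the bench under the lever's pivot. x = forward (into slots one and three, roughly away from the robot), y = left, z up. It is turned up to 0.4 rad about the vertical, differently each run.
- third_slot (a point): Far end of the third slot on the gate plate's upper face, where the lever's axis passes when fully in third: 24 mm forward and 16.2 mm right of the gate's middle. H cut-out: two fore-and-aft slots 16 mm wide, 60 mm long, 32.4 mm between centre lines, joined at mid-length by a 16 mm cross channel (neutral). One dot front left, two rear left, three front right, four rear right.
- knob_centre (a point): Centre of the orange ball knob (44 mm diameter) on the lever, a steel rod 12 mm in diameter with a black collar 22 mm in diameter, 16 mm high, under the ball. It lies 215 mm along the rod from the pivot, which is 30 mm above the bench: so 245 mm above the bench with the lever upright, about 232 mm in third. z runs up along the rod.
- lever: The whole lever (steel rod, collar, orange knob); its origin is the pivot point in the housing, 30 mm above the bench, z up along the rod.
- gate_across (a joint): Sideways lean of the lever, rad: 0 in the middle, positive to the right (-y of the selector), about +0.2 in line with slots three and four, -0.2 with one and two, 0.22 against the gate's side. Starts somewhere on the left, in neutral. Stays where it is left (friction brake, no spring); about 3 N at the knob moves it.
- gate_fore (a joint): Fore-and-aft lean of the lever, rad: 0 in neutral, positive forward, about +0.28 against the end of the first or third slot, -0.28 in the second or fourth. The gate leaves about 0.02 rad of play. Stays where it is left: about 4 N at the knob moves it.
- spare_knob: Bystander: loose black pear-shaped knob, 44 mm wide, 52 mm tall, standing beside the selector; origin under its middle.
- grease_jar: Bystander: white jar with red lid, 52 mm wide, 62 mm tall, standing beside the selector; origin under its middle.
- solder_spool: Bystander: blue spool of solder wire, 60 mm wide, 42 mm tall, standing beside the selector; origin under its middle.
- screwdriver: Bystander: screwdriver with red handle, 190 mm long, lying on the bench left of the selector; origin under its middle, handle towards its -x.

How it is judged:
By the outcome, as a careful person would: the job done as asked, in the order asked, and still so for the second after the job is handed in, with the robot touching nothing.
It also fails if it takes over 45 s, if anything falls off the work surface, if the arm or the gripper's body presses on something with over 40 N, if the wrist force passes 120 N, or if a joint passes its speed limit or range.

## Working session

There is one attempt and no reset: what is moved stays moved. The work goes in short steps, Python scripts to look and compute and a shell command to move; the robot and the scene stay as the last step left them, time stands still between calls to the robot, and variables do not carry over. Pictures are saved under pics/ and viewed, at most 10 in all, crops included, and the job is handed in when it is done.

```bash
mkdir -p pics; ls
cat > h.py <<'E'
import numpy as np, cv2
from plant import r, eyes, nets
def ray(cam,uv):
    i=eyes.camera_info(cam);K=np.array(i["K"]);T=np.linalg.inv(np.array(i["world_to_cam"]))
    d=T[:3,:3]@np.linalg.inv(K)@np.array([uv[0],uv[1],1.]);return T[:3,3],d
def at_z(cam,uv,z):
    o,d=ray(cam,uv);return o+d*(z-o[2])/d[2]
def at_d(cam,uv,dep):
    o,d=ray(cam,uv);return o+d*dep
def tri(a,b):
    (o1,d1),(o2,d2)=a,b
    A=np.stack([d1,-d2],1);s=np.linalg.lstsq(A,o2-o1,rcond=None)[0]
    p,q=o1+s[0]*d1,o2+s[1]*d2;return (p+q)/2,np.linalg.norm(p-q)
E
cat > look.py <<'E'
from h import *
import sys
np.set_printoptions(precision=4,suppress=True)
tag=sys.argv[1]; R={}
for c in ("scene","side"):
    im,d=eyes.snapshot(c); cv2.imwrite(f"pics/{tag}_{c}.png",im)
    for q in sys.argv[2:]:
        f=nets.place_of(c,q)
        for k in f[:2]:
            uv=np.array(k["position"])*[640,480]; print(c,q,uv,k["confidence"])
        if f: R[c,q]=ray(c,np.array(f[0]["position"])*[640,480])
for q in sys.argv[2:]:
    if ("scene",q) in R and ("side",q) in R: print(q,*tri(R["scene",q],R["side",q]))
s=r.get_state();print(s["clock"],s["tool_pos"],s["eef_rot"],s["contact_force"],s["opening"])
E
python3 look.py a knob_centre third_slot selector lever spare_knob grease_jar solder_spool screwdriver
```

```text
pics
scene knob_centre [263.808 287.184] 0.79
scene third_slot [250.624 350.496] 0.82
scene third_slot [263.424 287.28 ] 0.52
scene selector [256.768 362.208] 0.75
scene spare_knob [202.88  432.288] 0.96
scene grease_jar [311.616 327.024] 0.58
scene solder_spool [171.968 375.888] 0.77
scene solder_spool [265.472 288.   ] 0.58
scene screwdriver [353.984 291.696] 0.92
scene screwdriver [313.792 325.296] 0.49
side knob_centre [377.984 254.112] 0.72
side third_slot [389.184 312.288] 0.91
side third_slot [376.192 254.016] 0.27
side selector [377.408 334.896] 0.59
side lever [380.928 330.096] 0.74
side spare_knob [422.912 392.4  ] 0.92
side grease_jar [358.08  286.608] 0.73
side solder_spool [363.328 408.624] 0.84
side screwdriver [347.392 247.104] 0.78
knob_centre [ 0.5911 -0.0881  0.2447] 0.002153540239336876
third_slot [ 0.5915 -0.1458  0.1098] 0.00574560454309094
selector [ 0.5823 -0.133   0.0079] 0.001245502634730881
spare_knob [ 0.5774 -0.2866  0.0063] 0.004860369318251336
grease_jar [ 0.6274 -0.0108 -0.0016] 0.006632267291844951
solder_spool [ 0.4608 -0.2391 -0.0021] 0.0010644618214171201
screwdriver [0.6643 0.0855 0.0219] 0.0021978055999840496
0.9 [ 0.1702 -0.6014  0.2388] [0.9905 0.1375 0.     0.    ] [-0.0014 -0.6172  0.602 ] 0.9996595208279034
```

View pics/a_scene.png

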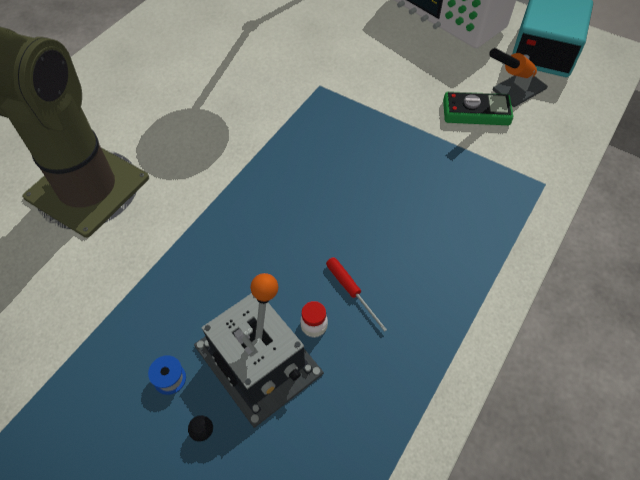

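View pics/a_side.png

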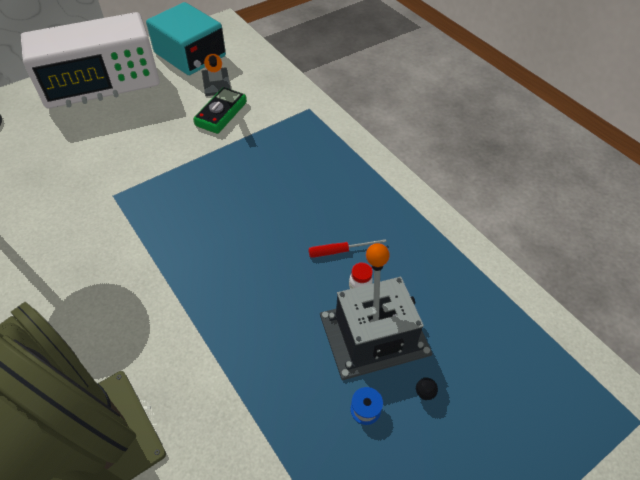

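The scene shows the selector at about (255,345) with the knob at (264,287). The spool is to the left, the spare knob below, and the jar and screwdriver to the right. Next I'll get the yaw from the plate corners.

Run:
```python
from h import *
a=cv2.imread("pics/a_scene.png")[270:420,180:340];b=cv2.imread("pics/a_side.png")[235:385,310:470]
cv2.imwrite("pics/crop.png",np.hstack([cv2.resize(x,(400,375),interpolation=cv2.INTER_CUBIC) for x in(a,b)]))
for c,P in (("scene",[(203,330),(254,296),(303,345),(252,383)]),("side",[(337,290),(401,279),(422,325),(351,340)])):
    w=np.array([at_z(c,p,.112)[:2] for p in P]);print(c,w,w.mean(0))
    for i in range(4):
        e=w[(i+1)%4]-w[i];print(np.linalg.norm(e),np.degrees(np.arctan2(e[1],e[0])))
```

```text
scene [[ 0.49989149 -0.16355303]
 [ 0.53592523 -0.06152096]
 [ 0.66318209 -0.09266019]
 [ 0.62872344 -0.1941313 ]] [ 0.58193056 -0.12796637]
0.10820801108534663 70.54876883168416
0.13101129077009943 -13.749861446665367
0.10716242740979535 -108.75701264025591
0.13241110321350594 166.6479123486479
side [[ 0.53612068 -0.04209797]
 [ 0.6616359  -0.09644291]
 [ 0.62523339 -0.20239975]
 [ 0.49108876 -0.14861477]] [ 0.57851968 -0.12238885]
0.1367751590422639 -23.411402699736044
0.11203567741672678 -108.96066358175243
0.1445254510765323 158.15179760735123
0.11564472628809509 67.08290131017979
```

View pics/crop.png

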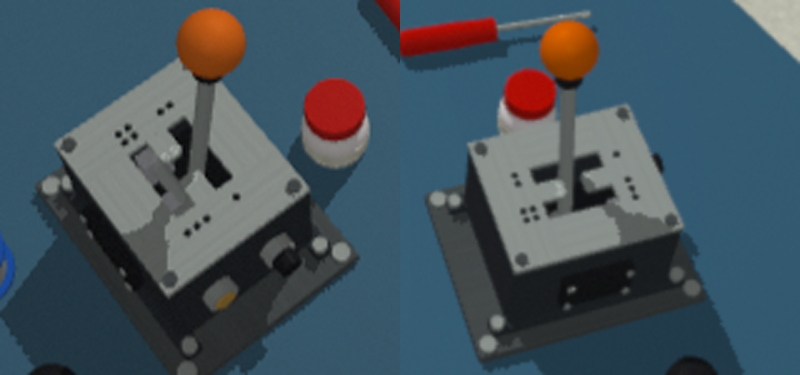

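Run:
```python
from h import *
S=[(207.2,328),(297.2,344.8),(248,381.6)];D=[(358.4,339),(399.2,280.6),(418.8,323)]
p=[]
for a,b in zip(S,D):
    q,e=tri(ray("scene",a),ray("side",b));p.append(q);print(q,e,at_z("scene",a,.114),at_z("side",b,.114))
RR,FL,FR=p
w=at_z("side",(342,294.6),.114);print("RL",w)
e=FR-RR;print("yaw x",np.arctan2(e[1],e[0]),np.linalg.norm(e)); e=FL-FR;print("yaw y",np.arctan2(-e[0],e[1]),np.linalg.norm(e)); c=(RR+FL)/2;print(c)
yaw=-0.33
for yaw in(-.28,-.33,-.38):
  R=np.array([[np.cos(yaw),-np.sin(yaw)],[np.sin(yaw),np.cos(yaw)]])
  for n,k in (("knob",[.5911,-.0881]),("3rd",[.5915,-.1458])): print(yaw,n,R.T@(np.array(k)-c[:2]))
```

```text
[ 0.50383533 -0.15607235  0.11269003] 0.0014158165461780456 [ 0.50456914 -0.15714311  0.114     ] [ 0.50333955 -0.15580683  0.114     ]
[ 0.6549965  -0.0982245   0.11381768] 0.00019274938303363672 [ 0.65506407 -0.09838479  0.114     ] [ 0.65490537 -0.09819873  0.114     ]
[ 0.62218858 -0.19609182  0.11368884] 0.00013300893741617655 [ 0.62229417 -0.19622819  0.114     ] [ 0.62203388 -0.19612395  0.114     ]
RL [ 0.53713179 -0.05773582  0.114     ]
yaw x -0.3260665282475586 0.12494016745152046
yaw y -0.3234552879136389 0.10322009516269251
[ 0.57941592 -0.12714842  0.11325386]
-0.28 knob [0.0004378  0.04075666]
-0.28 3rd [ 0.01676794 -0.01458569]
-0.33 knob [-0.00159973  0.04072761]
-0.33 3rd [ 0.01747597 -0.01372942]
-0.38 knob [-0.00363326  0.04059676]
-0.38 3rd [ 0.01814031 -0.01283882]
```

Selector centre is (0.579,-0.127), yaw -0.325, and the lever is at about -0.19 across. I'll shut the fingers, rise and travel to the left of the knob.

```bash
python3 -m pendant '[{"claw":0,"dz":50},{"claw":0,"dz":100},{"claw":0,"dx":220,"dy":280,"dz":110,"twist":-0.6},{"claw":0,"dx":220,"dy":280,"dz":110,"twist":-0.6},{"claw":0,"dx":220,"dy":280,"dz":110,"twist":-0.6},{"claw":0,"dx":220,"dy":280,"dz":110,"twist":-0.6},{"claw":0,"dx":220,"dy":280,"dz":110,"twist":-0.6},{"claw":0,"dx":220,"dy":280,"dz":110,"twist":-0.6}]' 10
```

```text
validation failed for argument at $[0]...
```

```bash
python3 -m pendant '[{"claw":0,"dx":0,"dy":0,"dz":50,"twist":0},{"claw":0,"dx":0,"dy":0,"dz":100,"twist":0},{"claw":0,"dx":220,"dy":280,"dz":110,"twist":-0.6},{"claw":0,"dx":220,"dy":280,"dz":110,"twist":-0.6},{"claw":0,"dx":220,"dy":280,"dz":110,"twist":-0.6},{"claw":0,"dx":220,"dy":280,"dz":110,"twist":-0.6},{"claw":0,"dx":220,"dy":280,"dz":110,"twist":-0.6},{"claw":0,"dx":220,"dy":280,"dz":110,"twist":-0.6}]' 10
```

```text
clock: 1.7
tool_pos: [0.3565, -0.3638, 0.3475]
eef_rot: [0.987, -0.161, 0.0, 0.0]
contact_force: [0.5, -0.8, -0.3]
opening: 0.299
finger_force: 0.0
```

```bash
python3 -m pendant '[{"claw":0,"dx":230,"dy":310,"dz":0,"twist":0},{"claw":0,"dx":230,"dy":310,"dz":0,"twist":0},{"claw":0,"dx":230,"dy":310,"dz":0,"twist":0},{"claw":0,"dx":230,"dy":310,"dz":0,"twist":0},{"claw":0,"dx":230,"dy":310,"dz":0,"twist":0},{"claw":0,"dx":230,"dy":310,"dz":0,"twist":0},{"claw":0,"dx":230,"dy":310,"dz":0,"twist":0},{"claw":0,"dx":230,"dy":310,"dz":0,"twist":0}]'; python3 -m pendant '[{"claw":0,"dx":0,"dy":0,"dz":0,"twist":0},{"claw":0,"dx":0,"dy":0,"dz":0,"twist":0}]'
```

```text
clock: 2.5
tool_pos: [0.5871, -0.0516, 0.3472]
eef_rot: [0.987, -0.16, 0.0, -0.001]
contact_force: [-0.7, -0.6, -0.3]
opening: 0.007
finger_force: 0.0
clock: 2.7
tool_pos: [0.5854, -0.0551, 0.3468]
eef_rot: [0.987, -0.161, -0.0, 0.0]
contact_force: [-0.8, -0.4, -0.1]
opening: 0.006
finger_force: 0.0
```

```bash
python3 -m pendant '[{"claw":0,"dx":27,"dy":28,"dz":0,"twist":0},{"claw":0,"dx":27,"dy":28,"dz":-40,"twist":0},{"claw":0,"dx":27,"dy":28,"dz":-80,"twist":0},{"claw":0,"dx":27,"dy":28,"dz":-110,"twist":0},{"claw":0,"dx":27,"dy":28,"dz":-124,"twist":0},{"claw":0,"dx":27,"dy":28,"dz":-124,"twist":0},{"claw":0,"dx":27,"dy":28,"dz":-124,"twist":0}]'; python3 look.py b knob_centre
python3 - <<'E'
from h import *
a=cv2.imread("pics/b_scene.png")[200:400,160:360];b=cv2.imread("pics/b_side.png")[185:385,290:490]
cv2.imwrite("pics/cropb.png",np.hstack([cv2.resize(x,(400,400)) for x in(a,b)]))
E
```

```text
clock: 3.4
tool_pos: [0.6125, -0.0293, 0.2239]
eef_rot: [0.987, -0.162, 0.0, 0.0]
contact_force: [1.0, -0.4, -0.0]
opening: 0.005
finger_force: 0.0
scene knob_centre [263.616 285.888] 0.82
side knob_centre [374.592 254.784] 0.63
knob_centre [ 0.5875 -0.0839  0.2398] 0.003292791099399995
3.6 [ 0.6132 -0.028   0.2246] [ 0.9868 -0.1617  0.0013 -0.0001] [-0.1996 -1.0004 -0.5472] 0.010697011857387263
```

View pics/cropb.png

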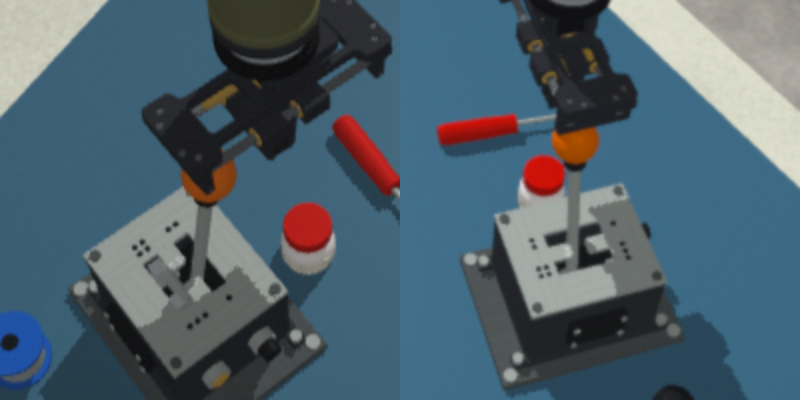

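Fingers are left of the ball and clear. Now I push right gently.

```bash
python3 -m pendant '[{"claw":0,"dx":-3.2,"dy":-9.5,"dz":0,"twist":0},{"claw":0,"dx":-6.4,"dy":-19,"dz":0,"twist":0},{"claw":0,"dx":-9.6,"dy":-28.5,"dz":0,"twist":0},{"claw":0,"dx":-12.8,"dy":-38,"dz":0,"twist":0},{"claw":0,"dx":-16,"dy":-47.4,"dz":0,"twist":0},{"claw":0,"dx":-19.2,"dy":-57,"dz":0,"twist":0},{"claw":0,"dx":-22.4,"dy":-66.5,"dz":0,"twist":0},{"claw":0,"dx":-22.4,"dy":-66.5,"dz":0,"twist":0}]'; python3 look.py c knob_centre
```

```text
clock: 4.4
tool_pos: [0.5892, -0.0968, 0.223]
eef_rot: [0.987, -0.163, -0.0, 0.001]
contact_force: [0.6, 1.1, 1.2]
opening: 0.003
finger_force: 0.9
scene knob_centre [240.576 301.104] 0.75
side knob_centre [385.984 271.296] 0.59
knob_centre [ 0.5766 -0.1285  0.2489] 0.002591038511875553
4.6 [ 0.5892 -0.0947  0.2225] [ 0.9869 -0.1615 -0.0011  0.0006] [-0.8437  0.2888 -0.4756] 0.00041286467652342206
```

```bash
python3 -m pendant '[{"claw":0,"dx":-2.6,"dy":-7.6,"dz":0,"twist":0},{"claw":0,"dx":-5.1,"dy":-15.2,"dz":0,"twist":0},{"claw":0,"dx":-7.7,"dy":-22.8,"dz":0,"twist":0},{"claw":0,"dx":-9.6,"dy":-28.5,"dz":0,"twist":0},{"claw":0,"dx":-11.2,"dy":-33.2,"dz":0,"twist":0},{"claw":0,"dx":-12.1,"dy":-36,"dz":0,"twist":0},{"claw":0,"dx":-12.1,"dy":-36,"dz":0,"twist":0}]'; python3 look.py d knob_centre
```

```text
clock: 5.3
tool_pos: [0.5776, -0.1307, 0.2229]
eef_rot: [0.987, -0.162, -0.0, 0.0]
contact_force: [0.4, 1.6, -1.1]
opening: 0.006
finger_force: 0.9
scene knob_centre [219.072 315.216] 0.63
side knob_centre [392.384 288.72 ] 0.5
knob_centre [ 0.5627 -0.164   0.2478] 0.0042410986898931274
5.5 [ 0.578  -0.1303  0.2232] [ 0.9869 -0.1614  0.      0.0003] [-0.0115  1.1193 -0.8941] 0.004551284155082595
```

```bash
python3 -m pendant '[{"claw":0,"dx":-0.6,"dy":-1.9,"dz":0,"twist":0},{"claw":0,"dx":-1.2,"dy":-3.6,"dz":0,"twist":0},{"claw":0,"dx":-1.2,"dy":-3.6,"dz":0,"twist":0}]'; python3 look.py e knob_centre
python3 - <<'E'
from h import *
a=cv2.imread("pics/e_scene.png")[250:400,160:310];b=cv2.imread("pics/e_side.png")[235:385,310:460]
cv2.imwrite("pics/crope.png",np.hstack([cv2.resize(x,(400,400)) for x in(a,b)]))
E
```

```text
clock: 5.8
tool_pos: [0.5768, -0.1336, 0.2231]
eef_rot: [0.987, -0.161, -0.0, -0.0]
contact_force: [0.7, 2.9, -2.0]
opening: 0.007
finger_force: 1.2
scene knob_centre [218.816 315.312] 0.82
side knob_centre [391.424 292.32 ] 0.71
knob_centre [ 0.5601 -0.1641  0.2409] 0.0008115588599399474
6.0 [ 0.5769 -0.1336  0.2231] [ 0.9869 -0.1613  0.     -0.    ] [ 0.8142  2.1244 -0.326 ] 0.0064404924763745985
```

View pics/crope.png

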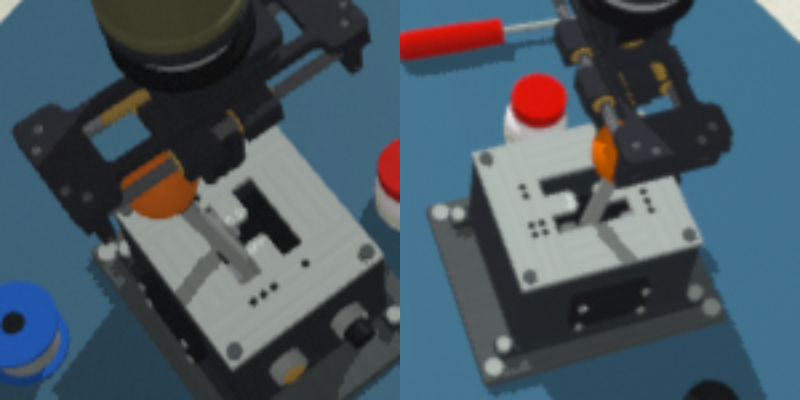

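The lever is at the right side in line with slots three and four. I'll go round behind the knob.

```bash
python3 -m pendant '[{"claw":0,"dx":6.4,"dy":19,"dz":0,"twist":0},{"claw":0,"dx":6.4,"dy":19,"dz":0,"twist":0},{"claw":0,"dx":-20,"dy":28,"dz":-2,"twist":0},{"claw":0,"dx":-46,"dy":36.5,"dz":-5,"twist":0},{"claw":0,"dx":-46,"dy":36.5,"dz":-5,"twist":0},{"claw":0,"dx":-55,"dy":10,"dz":-5,"twist":0},{"claw":0,"dx":-63.5,"dy":-16.5,"dz":-5,"twist":0},{"claw":0,"dx":-63.5,"dy":-16.5,"dz":-5,"twist":0}]'; python3 look.py f knob_centre
```

```text
clock: 6.8
tool_pos: [0.512, -0.1565, 0.2184]
eef_rot: [0.986, -0.165, 0.0, 0.002]
contact_force: [-0.5, -1.3, -0.5]
opening: 0.008
finger_force: 0.0
scene knob_centre [218.88 316.32] 0.72
side knob_centre [390.976 292.08 ] 0.51
knob_centre [ 0.5604 -0.1639  0.2396] 0.0029804851414092933
7.0 [ 0.5141 -0.1496  0.2183] [ 0.987  -0.1609  0.0004 -0.0002] [-0.3758 -0.7065  0.7991] 0.002949482334270165
```

```bash
python3 -m pendant '[{"claw":0,"dx":9.5,"dy":-3.2,"dz":0,"twist":0},{"claw":0,"dx":19,"dy":-6.4,"dz":0,"twist":0},{"claw":0,"dx":28.4,"dy":-9.6,"dz":0,"twist":0},{"claw":0,"dx":37.9,"dy":-12.8,"dz":0,"twist":0},{"claw":0,"dx":47.4,"dy":-16,"dz":0,"twist":0},{"claw":0,"dx":56.9,"dy":-19.2,"dz":0,"twist":0},{"claw":0,"dx":64.4,"dy":-21.7,"dz":0,"twist":0},{"claw":0,"dx":64.4,"dy":-21.7,"dz":0,"twist":0}]'; python3 look.py g knob_centre
```

```text
clock: 7.8
tool_pos: [0.5781, -0.1716, 0.2172]
eef_rot: [0.987, -0.161, -0.001, -0.0]
contact_force: [-3.0, 1.1, -1.3]
opening: 0.006
finger_force: 1.4
scene knob_centre [235.776 340.32 ] 0.61
side knob_centre [414.976 286.512] 0.77
side knob_centre [358.976 285.216] 0.47
knob_centre [ 0.6047 -0.1794  0.2366] 0.005264734950123718
8.0 [ 0.5777 -0.1718  0.2181] [ 0.9869 -0.1613  0.0001  0.    ] [-1.7369  0.692  -1.5344] 0.004342342632932626
```

```bash
python3 -m pendant '[{"claw":0,"dx":4.7,"dy":-1.6,"dz":0,"twist":0},{"claw":0,"dx":8.5,"dy":-2.9,"dz":0,"twist":0},{"claw":0,"dx":10.4,"dy":-3.5,"dz":0,"twist":0},{"claw":0,"dx":10.4,"dy":-3.5,"dz":0,"twist":0}]'; python3 -m pendant '[{"claw":0,"dx":1,"dy":-0.3,"dz":0,"twist":0},{"claw":0,"dx":1.9,"dy":-0.6,"dz":0,"twist":0},{"claw":0,"dx":1.9,"dy":-0.6,"dz":0,"twist":0}]'; python3 look.py i knob_centre
```

```text
clock: 8.4
tool_pos: [0.5881, -0.1753, 0.2179]
eef_rot: [0.987, -0.161, -0.0, -0.0]
contact_force: [-2.6, 2.5, -3.6]
opening: 0.004
finger_force: 2.0
clock: 8.7
tool_pos: [0.59, -0.1759, 0.2181]
eef_rot: [0.987, -0.161, -0.0, 0.0]
contact_force: [-3.9, 2.6, -3.2]
opening: 0.006
finger_force: 2.2
scene knob_centre [241.216 345.408] 0.74
side knob_centre [421.632 285.312] 0.48
knob_centre [ 0.6166 -0.1827  0.2361] 0.002666038409492719
8.9 [ 0.59   -0.1759  0.2182] [ 0.9869 -0.1614 -0.      0.    ] [-3.0047  1.9666 -2.4629] 0.004412555605363271
```

```bash
for i in 1 2; do python3 -m pendant '[{"claw":0,"dx":0.7,"dy":-0.25,"dz":0,"twist":0},{"claw":0,"dx":1.4,"dy":-0.5,"dz":0,"twist":0},{"claw":0,"dx":1.4,"dy":-0.5,"dz":0,"twist":0}]' | sed -n '2p;4p'; done
```

```text
tool_pos: [0.5914, -0.1765, 0.2181]
contact_force: [-3.0, 2.0, -2.9]
tool_pos: [0.5923, -0.1768, 0.218]
contact_force: [-4.3, 2.8, -3.5]
```

```bash
for i in 1 2; do python3 -m pendant '[{"claw":0,"dx":0.5,"dy":-0.15,"dz":0,"twist":0},{"claw":0,"dx":1,"dy":-0.3,"dz":0,"twist":0},{"claw":0,"dx":1,"dy":-0.3,"dz":0,"twist":0}]' | sed -n '2p;4p'; done
```

```text
tool_pos: [0.5928, -0.1769, 0.2179]
contact_force: [-6.2, 4.2, -2.7]
tool_pos: [0.5932, -0.1771, 0.2178]
contact_force: [-6.2, 3.2, -2.7]
```

The force is rising while the tool barely advances, so the lever is at the slot end. I'll back off straight, then rise and check.

```bash
python3 -m pendant '[{"claw":0,"dx":-19,"dy":6.4,"dz":0,"twist":0},{"claw":0,"dx":-47,"dy":16,"dz":0,"twist":0},{"claw":0,"dx":-75,"dy":25,"dz":0,"twist":0},{"claw":0,"dx":-75,"dy":25,"dz":40,"twist":0},{"claw":0,"dx":-75,"dy":25,"dz":80,"twist":0},{"claw":0,"dx":-90,"dy":70,"dz":100,"twist":0},{"claw":0,"dx":-90,"dy":110,"dz":100,"twist":0},{"claw":0,"dx":-90,"dy":150,"dz":100,"twist":0}]' ; python3 look.py j knob_centre spare_knob grease_jar solder_spool screwdriver
python3 - <<'E'
from h import *
a=cv2.imread("pics/j_scene.png")[250:450,150:350];b=cv2.imread("pics/j_side.png")[235:435,310:510]
cv2.imwrite("pics/cropj.png",np.hstack([cv2.resize(x,(400,400)) for x in(a,b)]))
E
```

```text
clock: 10.9
tool_pos: [0.508, -0.0271, 0.3211]
eef_rot: [0.987, -0.162, 0.005, -0.001]
contact_force: [1.0, 0.1, -0.5]
opening: 0.01
finger_force: 0.0
scene knob_centre [244.224 345.216] 0.8
scene spare_knob [204.288 433.68 ] 0.57
scene grease_jar [313.472 328.08 ] 0.64
scene solder_spool [169.728 377.28 ] 0.97
scene screwdriver [356.416 294.288] 0.79
side knob_centre [422.592 284.304] 0.62
side spare_knob [348.416 250.704] 0.27
side spare_knob [358.208 286.176] 0.16
side grease_jar [357.504 285.504] 0.61
side solder_spool [364.48 409.2 ] 0.83
side solder_spool [346.432 249.024] 0.42
side screwdriver [346.304 248.208] 0.98
knob_centre [ 0.6201 -0.1807  0.2351] 0.0008329196491036248
spare_knob [ 0.5871 -0.1987  0.272 ] 0.2742097391336396
grease_jar [ 0.6302 -0.0073 -0.0062] 0.009908137964361666
solder_spool [ 0.4608 -0.2433  0.0023] 0.0005891362857915394
screwdriver [0.6677 0.0918 0.0064] 0.00013614119863974712
11.5 [ 0.5049 -0.0284  0.3181] [ 0.9868 -0.1621  0.0001  0.0001] [-0.1476 -0.0133 -0.0961] 0.0075568193383108604
```

View pics/cropj.png

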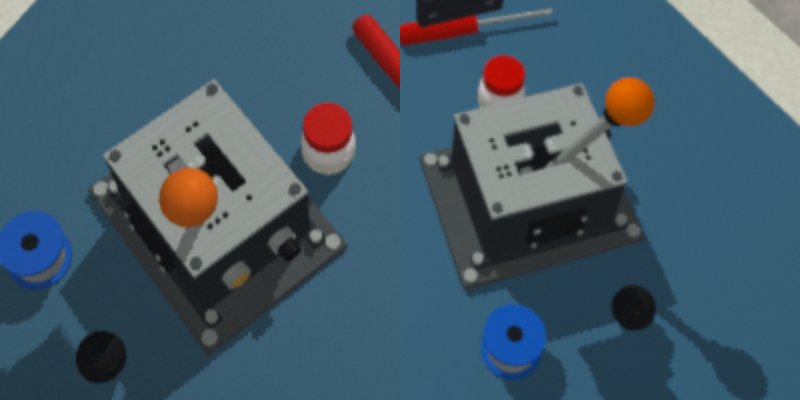

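Run:
```python
from h import *
R={}
for t in "aj":
  for c in("scene","side"):
    im=cv2.imread(f"pics/{t}_{c}.png");h=cv2.cvtColor(im,cv2.COLOR_BGR2HSV)
    m=cv2.inRange(h,(6,150,80),(18,255,255));m[:200]=0
    n,l,s,ce=cv2.connectedComponentsWithStats(m);k=1+s[1:,4].argmax()
    (x,y),rad=cv2.minEnclosingCircle(np.argwhere(l==k)[:,::-1].astype(np.float32));R[c]=ray(c,(x,y));print(t,c,x,y,rad,ce[k])
  p,e=tri(R["scene"],R["side"]);d=p[:2]-[.5794,-.1271];print(p,e,"f",d@[.9476,-.3193],"l",d@[.3193,.9476])
```

```text
a scene 264.1052551269531 286.8947448730469 13.748621940612793 [263.95726496 286.81709402]
a side 377.22064208984375 254.56072998046875 11.772173881530762 [377.12587413 254.51282051]
[ 0.59043507 -0.08684582  0.24255211] 0.0017713348983968641 f -0.0023963241300410457 l 0.0416683581292993
j scene 244.0487823486328 348.0365905761719 15.000219345092773 [243.8005997  348.04647676]
j side 424.418701171875 285.3943176269531 11.974554061889648 [424.38631347 285.34437086]
[ 0.62204095 -0.18392036  0.23364377] 0.0011008676415881799 f 0.05854930220387356 l -0.04022771469993455
```

```bash
python3 -c "
from plant import r
print(r.finish_job())"
```

```text
the job is handed in; nothing more can be done
None
```

The lever stands by itself fully forward in the third slot: the knob measures 58.5 mm forward and 40 mm right of centre, against about 59 and 40 expected. The arm is clear, nothing else was touched, and the job was handed in at about 11.5 s.

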